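# Load the push-latch ink drawer

### The arm

A 6-joint arm with a two-finger parallel gripper is mounted at the origin on the work surface. World frame = base frame: x ahead of the robot, y to its left, z up, the work surface at z = 0. Lengths are in mm, angles in rad, forces in N, time in s.
With the tool pointing down it reaches from about 350 to 775 mm from the base axis. Payload 7.3 kg.
Tool frame: the origin (TCP) lies at the very end of the fingers, on their centre line; the grasp point (between the pads) lies 19 mm behind it; x points along the fingers, z is the direction in which the jaws open and shut, and the axes are right-handed (so a half turn about x gives the same grasp; the last joint's range is limited). The gripper opens to 92 mm and grips with 3 to 60 N. Pads are 19 mm wide; open, the fingers measure 130 mm over their backs; the gripper's body (75 mm by 190 mm) begins 47 mm behind the grasp point.
Start: joints at [0.963, 0.342, 1.524, -0, 1.275, -0.146], TCP at [233.908, 470.034, 226.741] pointing down, gripper open.
Joint ranges: [-2.53, 2.53], [-0.77, 2.02], [0.04, 2.7], [-1, 4.14], [0.28, 2.66], [-3.11, 3.11]. Speed limits (rad/s): [2.57, 2.57, 3.14, 3.14, 3.14, 3.14].

### API

Orientations are given as [roll, pitch, yaw] about the fixed x, y, z axes, in that order (R = Rz(yaw) Ry(pitch) Rx(roll)).
In Python, from plant import * gives the robot as it stands.
- The arm moves only by the tool carry_out, never from a script. Its argument "rows" is a list of rows, each a list of 4 numbers: the shift along the world's x, y, z in mm, then the turn about the world's z in degrees. In form: [[x, y, z, twist], ...]. A call has 1 to 20 rows; each row is the pose to reach, as a shift and turn from the pose measured when the call began; what a row does not reach only later rows make up. A row lasts 1/12 s, in which the tool goes at most 41.7 mm and 7.16 degrees, less where a joint would pass 70% of its speed; a pose out of reach is approached as far as the arm can. A call with a gripper value outside its range is refused whole. "hand" is the finger opening in mm, from 0 to 91.8, set as the call begins (left out, the last holds). The fingers move at their own pace and stop on an object; the grip force is fixed at half the most. Time passes only in rows, so rows that repeat a pose let the fingers close. It gives the time, the measured TCP pose, the force and the opening at its end, in the units of the state.
- get_obs(): the state, without advancing time (a new reading comes with each control period).
- capture(name): name is "side" or "top"; returns the picture (400x640x3 uint8, red, green, blue); there is no depth.
- camera_info(name): a dict with "camera_matrix" (3x3 intrinsics, pixels), "pose" (4x4, takes a point from camera to world coordinates). Camera axes: x right, y down, z forward; pixel columns grow to the right and rows downward; lengths in mm; the calibration is good to about 2 mm. A picture is of the moment at which its call begins. camera_info takes no time and is no camera call.
- close_job(): hands the job in, once; it reports no verdict.
The state is a dict: "time": time; "joint_positions": joint angles; "dq": joint speeds; "tau": joint torques, N m; "tool_pos": TCP position; "tcp_rot": TCP orientation; "contact_force": force on the tool from outside, world axes, zero at the start; "moment": the same for the moment, N m; "grip_width": finger opening in mm.
Only numpy, scipy, OpenCV 4.12 (cv2) and the standard library are available. Lean on these libraries where they do the work, as an engineer would, in place of code of your own. Each camera call takes 0.05 s, during which the arm holds its last target. There are 200 camera calls.

### The job

Press the front of the ink station's drawer to release its push latch and let it spring fully out, then slide the standing row of four cartridges sideways off the ledge into the tray, all together as one block, never lifting, tipping or scattering them. Then push the drawer back in until its latch catches, so that it stays shut with all four cartridges upright inside, and let go; leave the bottle, jar, tin and tape roll alone.

Things in the scene. Friction and masses are not known exactly. Their poses are not given: they have to be found in the camera images.
- station: Fixed ink station: blue roof (top z 74 mm), black sides, grey ledge before its right half. Origin on the table, in the housing's front plane, in line with the tray's open right end; x into the housing, y left, z up. In mm here: housing x 0 to 170, y -170 to 130; drawer opening y -6 to 124, z up to 64; ledge top z 14, x -100 to 0, y -170 to -3, no rims.
- drawer (a joint): Drawer slide, m: 0 shut and latched, 0.080 fully out (stop, towards the robot), -0.0135 pressed to its inner stop. A spring pushes it out (5 to 7 N; pressing takes about 10 N). Push latch: pressing to the inner stop (12 mm or more past 0) and letting go frees a latched drawer, which springs out in about 1 s, and catches an open one at 0. Half that press changes nothing.
- press_point (a point): Centre of the white drawer front's outer face (blue dot), 30 mm above the table, 61.5 mm to the left (y) of the station's origin; moves with the drawer; axes as the station's. Panel 121 mm wide, z 4 to 50, 12 mm thick. Its outer face stands 26 mm before the housing when latched, 106 mm when fully out. Press along station +x.
- tray_centre (a point): Centre of the tray's floor, 12 mm above the table; moves with the drawer; axes as the station's. Inside 56 mm in x (front panel to rear wall), 110 mm in y; rear and left (+y) walls reach z 40, the right (-y) end is open. Fully out it lies at x -66, y 55 mm from the station's origin, beside the ledge: floor 2 mm lower, 3 mm gap.
- ledge_top (a point): Point on top of the ledge, in the middle of the row's lane, 14 mm above the table, at x -66, y -74.5 mm in the station frame; fully out, the tray's centre line lies at the same x.
- cartridge_cyan: Ink cartridge, grey block with a blue label on top and ends, 44 mm in its x, 24 mm in y, 40 mm high, about 60 g. Origin at the centre of its underside. The four stand upright on the ledge in one row along station y, about 3 mm apart, in any order of colours, nearest face about 20 mm from the tray end of the ledge.
- cartridge_red: Ink cartridge, grey block with a red label on top and ends, 44 mm in its x, 24 mm in y, 40 mm high, about 60 g. Origin at the centre of its underside. The four stand upright on the ledge in one row along station y, about 3 mm apart, in any order of colours, nearest face about 20 mm from the tray end of the ledge.
- cartridge_yellow: Ink cartridge, grey block with a yellow label on top and ends, 44 mm in its x, 24 mm in y, 40 mm high, about 60 g. Origin at the centre of its underside. The four stand upright on the ledge in one row along station y, about 3 mm apart, in any order of colours, nearest face about 20 mm from the tray end of the ledge.
- cartridge_black: Ink cartridge, grey block with a black label on top and ends, 44 mm in its x, 24 mm in y, 40 mm high, about 60 g. Origin at the centre of its underside. The four stand upright on the ledge in one row along station y, about 3 mm apart, in any order of colours, nearest face about 20 mm from the tray end of the ledge.
- ink_bottle: Blue ink bottle, diameter 48, height 110 mm, bystander; origin at the centre of its underside.
- paint_jar: Red jar with white lid, diameter 64, height 70 mm, bystander; origin at the centre of its underside.
- paint_tin: Pale round tin with a paper band, diameter 68, height 80 mm, bystander; origin at the centre of its underside.
- tape_roll: Brown tape roll lying on the station's roof, diameter 72, height 24 mm, bystander; origin at the centre of its underside.
Mind the look-alikes: they are no part of the job. What is shaped like the cartridge_yellow but orange is not meant. Leave any orange look-alike of the cartridge_cyan alone.

How it is judged:
By the outcome, as a careful person would: the job done as asked, in the order asked, and still so for the second after the job is handed in, with the robot touching nothing.
It also fails if it takes over 67 s, if anything falls off the work surface, if the arm or the gripper's body presses on something with over 40 N, if the wrist force passes 120 N, or if a joint passes its speed limit or range.

## Working session

There is one attempt and no reset: what is moved stays moved. The work goes in short steps, Python scripts to look and compute and a tool call to move; the robot and the scene stay as the last step left them, time stands still between calls to the robot, and variables do not carry over. Pictures are saved under pics/ and viewed, about 8 in all and at most 12, crops included, and the job is handed in when it is done.

Besides the shell and the picture viewer there is one more tool, called after "Request:" in YAML: its name, and indented under it one key for each argument. carry_out: Moves the arm, as the interface text tells. Its arguments: {"type":"object","properties":{"rows":{"type":"array"},"hand":{"type":"number"}},"required":["rows"]}

```bash
mkdir -p pics; ls; cat > h.py <<'E'
from plant import *
import numpy as np, cv2
def snap(cam,name):
    im=np.array(capture(cam)); cv2.imwrite(f'pics/{name}.png',im[:,:,::-1]); return im
def ray(cam,u,v,z):
    c=camera_info(cam);K=np.array(c['camera_matrix']);T=np.array(c['pose'])
    d=T[:3,:3]@np.linalg.inv(K)@[u,v,1];o=T[:3,3]
    return (o+d*(z-o[2])/d[2]).round(1)
def proj(cam,p):
    c=camera_info(cam);K=np.array(c['camera_matrix']);T=np.linalg.inv(np.array(c['pose']))
    q=K@(T[:3,:3]@np.array(p)+T[:3,3]);return (q[:2]/q[2]).round(1)
E
python3 - <<'E'
from h import *
a=snap('top','t1');b=snap('side','s1')
cv2.imwrite('pics/both.png',cv2.resize(np.vstack([a,b]),(480,600))[:,:,::-1]) 
print(get_obs());
for c in('top','side'):print(camera_info(c))
E
```

```text
pics
{'time': 0.1, 'joint_positions': array([ 9.63027770e-01,  3.42631752e-01,  1.52490291e+00, -1.57438356e-06,
        1.27545457e+00, -1.45988963e-01]), 'dq': array([ 0.00125548, -0.00175303, -0.00248595, -0.00228005,  0.00055741,
        0.00059159]), 'tau': array([ 1.64785597e-03, -4.32005453e+01, -2.44693923e+01,  7.20670586e-02,
        5.25534747e-02, -6.57912415e-05]), 'tool_pos': array([233.67013253, 469.7156095 , 226.13202342]), 'tcp_rot': array([ 2.99668174,  1.56939975, -2.17748638]), 'contact_force': array([ 0.28732268, -0.0447966 , -0.44647665]), 'moment': array([ 0.05687414, -0.04009885,  0.00243618]), 'grip_width': 91.77249684380672}
{'camera_matrix': array([[369.4488008 ,   0.        , 319.41523098],
       [  0.        , 369.4488008 , 202.94124755],
       [  0.        ,   0.        ,   1.        ]]), 'pose': array([[-9.95161495e-02, -9.72252424e-01,  2.11711502e-01,
         4.12806346e+02],
       [-9.95030950e-01,  9.79113515e-02, -1.80769580e-02,
         4.93178322e+01],
       [-3.15359298e-03, -2.12458446e-01, -9.77165014e-01,
         8.38081308e+02],
       [ 0.00000000e+00,  0.00000000e+00,  0.00000000e+00,
         1.00000000e+00]])}
{'camera_matrix': array([[469.7871375 ,   0.        , 318.95564313],
       [  0.        , 469.7871375 , 202.67879769],
       [  0.        ,   0.        ,   1.        ]]), 'pose': array([[ 9.32206761e-01, -2.29163555e-01,  2.80133217e-01,
         2.89653270e+02],
       [-3.61577564e-01, -6.23647554e-01,  6.93055116e-01,
        -7.16938663e+02],
       [ 1.58814211e-02, -7.47360551e-01, -6.64228867e-01,
         8.15235577e+02],
       [ 0.00000000e+00,  0.00000000e+00,  0.00000000e+00,
         1.00000000e+00]])}
```

View pics/t1.png

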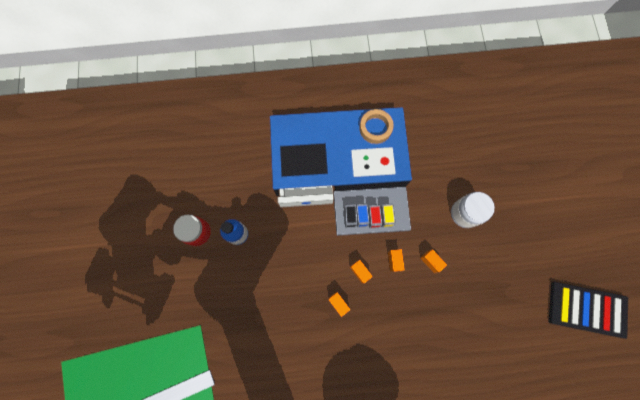

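View pics/s1.png

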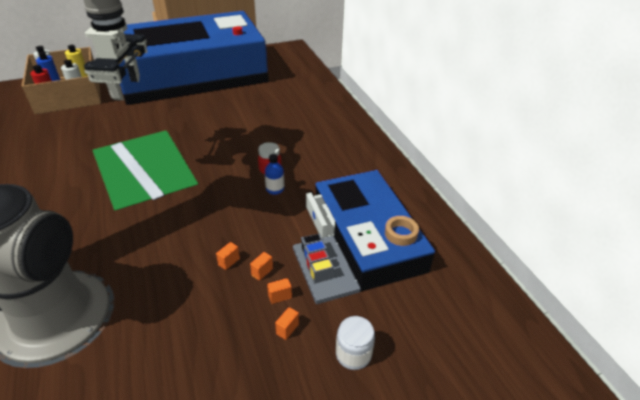

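Top view: the station's blue roof spans about (272..410, 108..190). The drawer front is at (306,199), and the row on the ledge runs black (351,215), cyan (363,214), red (376,215), yellow (389,215). The orange blocks at (339,304), (361,271), (398,260), (434,260) are look-alikes standing on the table, as is the palette at (590,308); none of them sit on the ledge with coloured labels.

```bash
python3 - <<'E'
from h import *
a=cv2.imread('pics/t1.png');hsv=cv2.cvtColor(a,cv2.COLOR_BGR2HSV)
m=cv2.inRange(hsv,(100,130,90),(125,255,255));m[:100]=0;m[192:]=0;m[:,:260]=0;m[:,420:]=0
m=cv2.morphologyEx(m,cv2.MORPH_CLOSE,np.ones((5,5)))
c=max(cv2.findContours(m,0,2)[0],key=cv2.contourArea);c=cv2.convexHull(c)
W=np.array([ray('top',*p[0],74)[:2] for p in c],np.float32)
r=cv2.minAreaRect(W);box=cv2.boxPoints(r);print('roof',r,box.round(1))
# ledge: grey
s=a[180:245,325:420].astype(int);g=((s.max(2)-s.min(2))<28)&(s.mean(2)>60)&(s.mean(2)<180)
n,l,st,ce=cv2.connectedComponentsWithStats(g.astype(np.uint8));k=1+st[1:,4].argmax()
pts=np.argwhere(l==k)[:,::-1]+[325,180]
W2=np.array([ray('top',*p,14)[:2] for p in pts],np.float32);r2=cv2.minAreaRect(W2);print('ledge',r2,cv2.boxPoints(r2).round(1))
for n,lo,hi in(('cyan',(100,120,80),(125,255,255)),('red',(0,150,120),(8,255,255)),('yel',(22,130,120),(35,255,255)),('blk',(0,0,0),(180,255,45))):
    q=cv2.inRange(hsv,lo,hi);q[:200]=0;q[230:]=0;q[:,:342]=0;q[:,398:]=0
    k,l,st,ce=cv2.connectedComponentsWithStats(q);j=1+st[1:,4].argmax();print(n,st[j],ce[j].round(1),ray('top',*ce[j],40+14))
q=cv2.inRange(hsv,(100,120,80),(125,255,255))[192:212,270:335];print('dot',np.argwhere(q)[:,::-1].mean(0)+[270,192] if q.any() else 0)
cv2.imwrite('pics/crop.png',cv2.resize(a[100:245,260:420],None,fx=4.5,fy=4,interpolation=2))
E
```

```text
roof ((698.3511962890625, -20.150848388671875), (297.671630859375, 171.39915466308594), 88.01420593261719) [[ 607.5 -165.9]
 [ 778.8 -171.9]
 [ 789.2  125.6]
 [ 617.9  131.6]]
ledge ((568.5706787109375, -72.07157897949219), (188.3889617919922, 115.32456970214844), 87.88691711425781) [[ 507.5 -164.1]
 [ 622.7 -168.3]
 [ 629.7   19.9]
 [ 514.4   24.2]]
cyan [358 206  10  17 146] [362.5 213.6] [550.  -55.4  54. ]
red [371 207  10  16 127] [375.3 214.7] [544.8 -82.6  54. ]
yel [384 206  10  17 147] [388.4 213.7] [ 544.1 -110.9   54. ]
blk [348 208   6  13  49] [350.6 213.8] [552.1 -29.7  54. ]
dot [305.22222222 202.55555556]
```

View pics/crop.png

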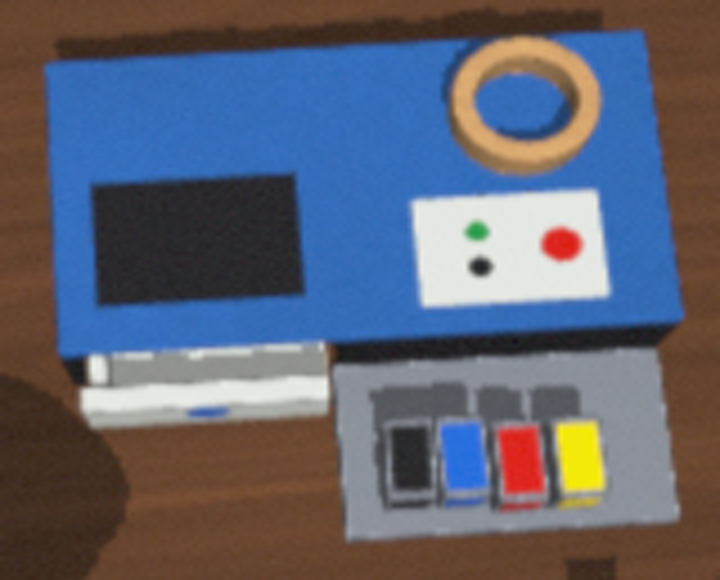

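The crop confirms the row on the ledge, left to right: black, blue, red, yellow. Station yaw is about -2° and its origin about (613.4, 2.9); the ledge and the dot agree with this.

```bash
python3 - <<'E'
from h import *
from scipy.spatial.transform import Rotation as R
o=get_obs();M=R.from_euler('xyz',o['tcp_rot']).as_matrix();print(M.round(3), o['tool_pos'],'jaw yaw',np.degrees(np.arctan2(M[1,2],M[0,2])))
t=np.radians(-2);X=np.array([np.cos(t),np.sin(t)]);Y=np.array([-X[1],X[0]])
for n,x,y in(('press',-26,61.5),('behind row',-66,-150),('row end face',-66,-128),('final face',-66,8),('dot open',-106,61.5)):print(n,(np.array([613.4,2.9])+x*X+y*Y).round(1))
print('bottle',ray('top',234,228,110),'jar',ray('top',188,228,70),'tin',ray('top',479,206,80))
E
```

```text
[[-0.001 -0.895  0.446]
 [-0.001  0.446  0.895]
 [-1.     0.    -0.001]] [233.67013253 469.7156095  226.13202342] jaw yaw 63.542012484375995
press [589.6  65.3]
behind row [ 542.2 -144.7]
row end face [ 543.  -122.7]
final face [547.7  13.2]
dot open [509.6  68.1]
bottle [536.8 210.  110. ] jar [553.3 314.9  70. ] tin [ 537.1 -296.4   80. ]
```

Request:
carry_out:
  rows:
    - [17,-22,0,-4]
    - [34,-45,0,-8]
    - [51,-67,0,-12]
    - [68,-90,0,-16]
    - [85,-112,0,-20]
    - [102,-134,0,-24]
    - [119,-157,0,-28]
    - [136,-179,0,-32]
    - [153,-201,0,-36]
    - [170,-224,0,-40]
    - [187,-246,0,-44]
    - [204,-269,0,-48]
    - [221,-291,0,-52]
    - [238,-313,0,-56]
    - [255,-336,0,-60]
    - [272,-358,0,-64]
    - [289,-381,0,-65.5]
    - [304,-403,0,-65.5]
    - [304,-403,0,-65.5]
    - [304,-403,0,-65.5]
  hand: 0

```text
time: 1.77
tool_pos: [537.8, 65.7, 225.4]
tcp_rot: [3.037, 1.568, 3.0]
contact_force: [-0.4, 1.0, -0.5]
grip_width: 0.3
```

Request:
carry_out:
  rows:
    - [0,0,-30,0]
    - [0,0,-60,0]
    - [0,0,-90,0]
    - [0,0,-120,0]
    - [0,0,-145,0]
    - [0,0,-165,0]
    - [0,0,-180,0]
    - [0,0,-190,0]
    - [0,0,-197,0]
    - [0,0,-200,0]
    - [0,0,-200,0]
    - [0,0,-200,0]

```text
time: 2.77
tool_pos: [538.3, 65.9, 26.1]
tcp_rot: [2.929, 1.569, 2.893]
contact_force: [0.7, 0.3, 0.2]
grip_width: 0.3
```

```bash
python3 - <<'E'
from h import *
a=snap('side','s2')
cv2.imwrite('pics/s2c.png',cv2.resize(a[130:330,200:450],None,fx=3,fy=3)[:,:,::-1])
o=get_obs();print({k:np.round(o[k],3) for k in('time','tool_pos','tcp_rot','contact_force','grip_width')})
E
```

```text
{'time': np.float64(2.817), 'tool_pos': array([538.427,  65.789,  26.255]), 'tcp_rot': array([2.846, 1.57 , 2.809]), 'contact_force': array([-0.346, -0.04 ,  0.021]), 'grip_width': np.float64(0.535)}
```

View pics/s2c.png

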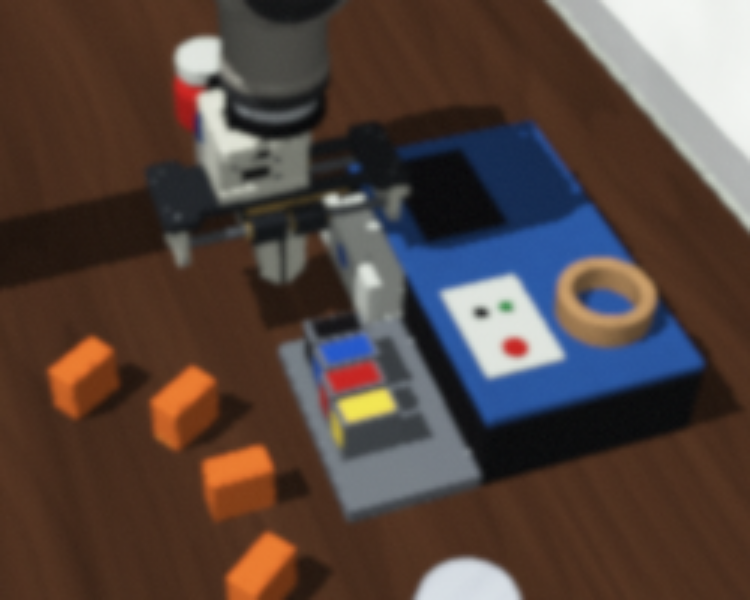

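Side view: the closed fingers stand in front of the drawer front, level with the blue dot. The row is undisturbed and the gripper body clears the roof. Next I press in stages.

Request:
carry_out:
  rows:
    - [10,0,0,0]
    - [20,-1,0,0]
    - [28,-1,0,0]
    - [32,-1,0,0]
    - [35,-1,0,0]
    - [38,-1,0,0]
    - [38,-1,0,0]

```text
time: 3.4
tool_pos: [575.3, 64.8, 26.2]
tcp_rot: [3.095, 1.567, 3.059]
contact_force: [-4.2, 0.1, 4.1]
grip_width: 0.6
```

Request:
carry_out:
  rows:
    - [2,0,0,0]
    - [4,0,0,0]
    - [6,0,0,0]
    - [7,0,0,0]
    - [8,0,0,0]
    - [8,0,0,0]

```text
time: 3.9
tool_pos: [581.5, 64.6, 26.3]
tcp_rot: [-3.102, 1.563, -3.138]
contact_force: [-6.5, -0.9, 5.5]
grip_width: 0.1
```

Request:
carry_out:
  rows:
    - [2,0,0,0]
    - [4,0,0,0]
    - [5,0,0,0]
    - [6,0,0,0]
    - [6,0,0,0]
    - [6,0,0,0]

```text
time: 4.4
tool_pos: [585.6, 64.5, 26.3]
tcp_rot: [-3.075, 1.559, -3.111]
contact_force: [-5.4, -1.6, 5.4]
grip_width: 0.5
```

Request:
carry_out:
  rows:
    - [2,0,0,0]
    - [4,0,0,0]
    - [5,0,0,0]
    - [5,0,0,0]
    - [5,0,0,0]

```text
time: 4.82
tool_pos: [587.8, 64.4, 26.3]
tcp_rot: [-3.068, 1.553, -3.104]
contact_force: [-10.3, 0.0, 8.4]
grip_width: 0.6
```

Request:
carry_out:
  rows:
    - [2,0,0,0]
    - [4,0,0,0]
    - [5,0,0,0]
    - [6,0,0,0]
    - [6,0,0,0]

```text
time: 5.23
tool_pos: [587.7, 64.4, 26.4]
tcp_rot: [-3.071, 1.54, -3.106]
contact_force: [-21.0, -2.1, 17.5]
grip_width: 0.7
```

It stopped hard at x = 587.7, which I take as the inner stop. Retreat quickly.

Request:
carry_out:
  rows:
    - [-15,0,0,0]
    - [-45,0,0,0]
    - [-80,0,0,0]
    - [-115,0,0,0]
    - [-140,0,0,0]
    - [-150,0,0,0]
    - [-150,0,20,0]
    - [-150,0,40,0]
    - [-150,0,70,0]
    - [-150,0,100,0]
    - [-150,0,120,0]
    - [-150,0,120,0]

```text
time: 6.23
tool_pos: [440.1, 64.5, 150.4]
tcp_rot: [-3.052, 1.548, -3.087]
contact_force: [1.1, 0.4, 0.7]
grip_width: 0.6
```

```bash
python3 - <<'E'
from h import *
a=snap('top','t3');b=snap('side','s3')
cv2.imwrite('pics/c3.png',np.hstack([cv2.resize(a[100:300,250:430],(400,444)),cv2.resize(b[150:310,250:394],(400,444))])[:,:,::-1])
o=get_obs();print({k:np.round(o[k],3) for k in('time','tool_pos','tcp_rot','contact_force','grip_width')})
E
```

```text
{'time': np.float64(6.333), 'tool_pos': array([437.923,  64.434, 146.854]), 'tcp_rot': array([-3.068,  1.542, -3.103]), 'contact_force': array([ 0.542, -0.546, -0.693]), 'grip_width': np.float64(0.061)}
```

View pics/c3.png

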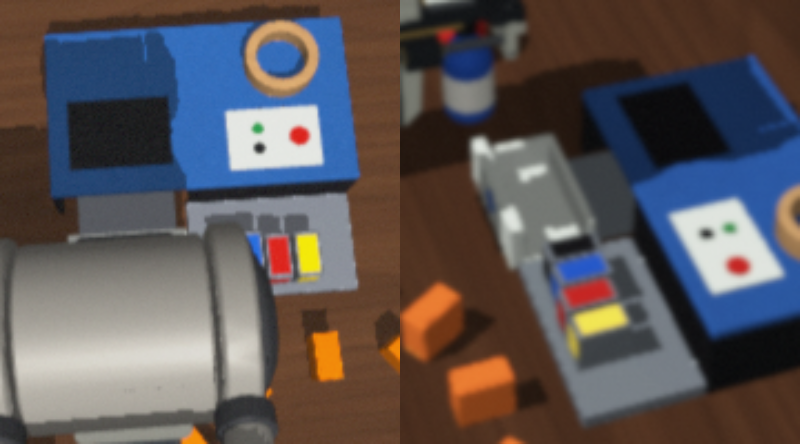

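The drawer is fully out beside the ledge and the row is intact. Now measure the row's x alignment in the side view against the lane.

```bash
python3 - <<'E'
from h import *
t=np.radians(-2);X=np.array([np.cos(t),np.sin(t)]);Y=np.array([-X[1],X[0]]);O=np.array([613.4,2.9])
st=lambda p:((p[:2]-O)@np.array([X,Y]).T).round(1)
for cam,f in(('side','s3'),('top','t1')):
  hsv=cv2.cvtColor(cv2.imread(f'pics/{f}.png'),cv2.COLOR_BGR2HSV)
  ctr=proj(cam,[545,-69,54]).astype(int)
  for n,lo,hi in(('cyan',(100,120,120),(125,255,255)),('red',(0,150,140),(8,255,255)),('yel',(22,100,150),(35,255,255))):
    q=cv2.inRange(hsv,lo,hi);w=np.zeros_like(q);w[ctr[1]-35:ctr[1]+35,ctr[0]-32:ctr[0]+32]=1;q*=w
    k,l,s,ce=cv2.connectedComponentsWithStats(q);j=1+s[1:,4].argmax()
    P=np.array([st(ray(cam,*p[::-1],54)) for p in np.argwhere(l==j)])
    print(cam,n,s[j],'x',np.percentile(P[:,0],[2,98]).round(1),'y',np.percentile(P[:,1],[2,98]).round(1))
print('ledge corner side', proj('side',np.r_[O-100*X-170*Y,14]), 'roof corner', proj('side',np.r_[O-170*Y,74]))
E
```

```text
side cyan [334 216  13  26 188] x [ 9.7 36.7] y [-58.4  15.2]
side red [310 251  16   9  86] x [-80.6 -49.2] y [-93.8 -78.1]
side yel [313 260  19  11 139] x [-82.6 -47.4] y [-125.2 -103.9]
top cyan [337 180  64   5 211] x [ 6.5 16.6] y [-140.6  -11.4]
top red [371 207  10  16 127] x [-81.6 -48.9] y [-96.2 -79.4]
top yel [383 205  11  18 156] x [-83.2 -48. ] y [-125.7 -106.8]
ledge corner side [314.3 300.7] roof corner [360.8 270.1]
```

Request:
carry_out:
  rows:
    - [0,-20,0,0]
    - [0,-45,0,0]
    - [0,-75,0,0]
    - [0,-105,0,0]
    - [0,-135,0,0]
    - [10,-165,0,0]
    - [35,-190,0,0]
    - [65,-205,0,0]
    - [90,-210,0,0]
    - [104,-210,0,0]
    - [104,-210,0,0]
    - [104,-210,0,0]
    - [104,-210,0,0]

```text
time: 7.42
tool_pos: [540.4, -145.0, 145.5]
tcp_rot: [-3.106, 1.539, -3.141]
contact_force: [-0.2, 0.2, 0.2]
grip_width: 0.7
```

Request:
carry_out:
  rows:
    - [1,0,-25,0]
    - [2,0,-50,0]
    - [2,0,-75,0]
    - [2,0,-95,0]
    - [2,0,-110,0]
    - [2,0,-118,0]
    - [2,0,-123,0]
    - [2,0,-123,0]
    - [2,0,-123,0]

```text
time: 8.17
tool_pos: [542.5, -145.0, 23.2]
tcp_rot: [-3.097, 1.539, -3.132]
contact_force: [-0.1, 0.4, 0.6]
grip_width: 0.3
```

```bash
python3 - <<'E'
from h import *
b=snap('side','s4')
cv2.imwrite('pics/c4.png',cv2.resize(b[170:320,250:450],None,fx=4,fy=4)[:,:,::-1])
o=get_obs();print({k:np.round(o[k],3) for k in('time','tool_pos','tcp_rot','contact_force','grip_width')})
E
```

```text
{'time': np.float64(8.217), 'tool_pos': array([ 542.856, -145.131,   23.534]), 'tcp_rot': array([-3.086,  1.54 , -3.121]), 'contact_force': array([ 0.57 ,  0.091, -0.356]), 'grip_width': np.float64(0.485)}
```

View pics/c4.png

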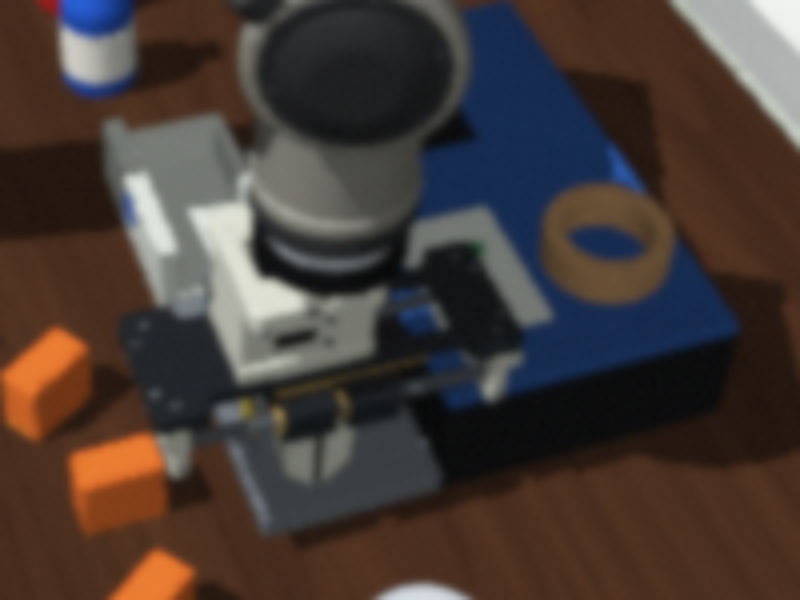

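Fingers stand on the ledge behind yellow, touching nothing. Push the row along station y, gently.

Request:
carry_out:
  rows:
    - [0,4,0,0]
    - [0,8,0,0]
    - [0,11,0,0]
    - [0,13,0,0]
    - [0.5,15,0,0]
    - [0.6,17,0,0]
    - [0.7,19,0,0]
    - [0.8,21,0,0]
    - [0.9,23.5,0,0]
    - [1,26,0,0]
    - [1,29,0,0]
    - [1.1,32,0,0]
    - [1.2,35,0,0]
    - [1.3,38,0,0]
    - [1.4,41,0,0]
    - [1.5,44,0,0]
    - [1.6,47,0,0]
    - [1.8,50,0,0]
    - [1.9,53,0,0]
    - [1.9,53,0,0]

```text
time: 9.88
tool_pos: [544.7, -91.3, 23.4]
tcp_rot: [-3.104, 1.54, -3.138]
contact_force: [-0.4, -0.4, 1.1]
grip_width: 0.2
```

```bash
python3 - <<'E'
from h import *
a=snap('top','t5');b=snap('side','s5')
cv2.imwrite('pics/c5.png',np.hstack([cv2.resize(a[160:250,260:420],(400,225)),cv2.resize(b[170:260,270:430],(400,225))])[:,:,::-1])
o=get_obs();print({k:np.round(o[k],3) for k in('time','tool_pos','tcp_rot','contact_force','grip_width')})
E
```

```text
{'time': np.float64(9.983), 'tool_pos': array([544.404, -91.527,  23.23 ]), 'tcp_rot': array([-3.113,  1.539,  3.136]), 'contact_force': array([-0.298, -0.662,  0.923]), 'grip_width': np.float64(0.332)}
```

View pics/c5.png

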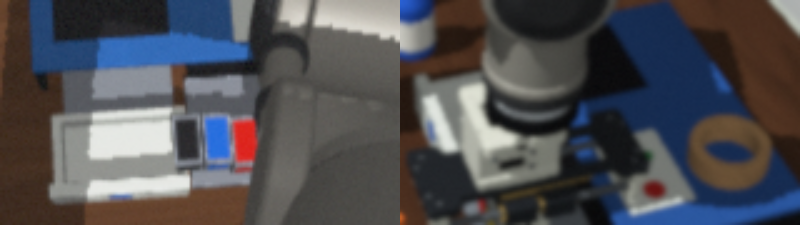

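Top view: the row is closed up and black (188,140 in the crop) is entering the tray with room on both sides. Continue.

Request:
carry_out:
  rows:
    - [0.1,2,0,0]
    - [0.2,4,0,0]
    - [0.3,7,0,0]
    - [0.4,10,0,0]
    - [0.5,13,0,0]
    - [0.6,16,0,0]
    - [0.7,19,0,0]
    - [0.8,22,0,0]
    - [0.9,25,0,0]
    - [1,28,0,0]
    - [1.1,31,0,0]
    - [1.2,34,0,0]
    - [1.3,37,0,0]
    - [1.4,40,0,0]
    - [1.5,43,0,0]
    - [1.6,46,0,0]
    - [1.7,48,0,0]
    - [1.8,50,0,0]
    - [1.8,50,0,0]

```text
time: 11.57
tool_pos: [546.2, -41.0, 23.2]
tcp_rot: [-3.12, 1.539, 3.129]
contact_force: [-0.2, 0.4, 0.1]
grip_width: 0.5
```

```bash
python3 - <<'E'
from h import *
a=snap('top','t6')
cv2.imwrite('pics/c6.png',cv2.resize(a[160:250,260:420],(800,450))[:,:,::-1])
o=get_obs();print({k:np.round(o[k],3) for k in('time','tool_pos','tcp_rot','contact_force','grip_width')})
E
```

```text
{'time': np.float64(11.617), 'tool_pos': array([546.239, -41.162,  23.259]), 'tcp_rot': array([-3.12 ,  1.539,  3.129]), 'contact_force': array([-0.897, -0.232,  0.101]), 'grip_width': np.float64(0.604)}
```

View pics/c6.png

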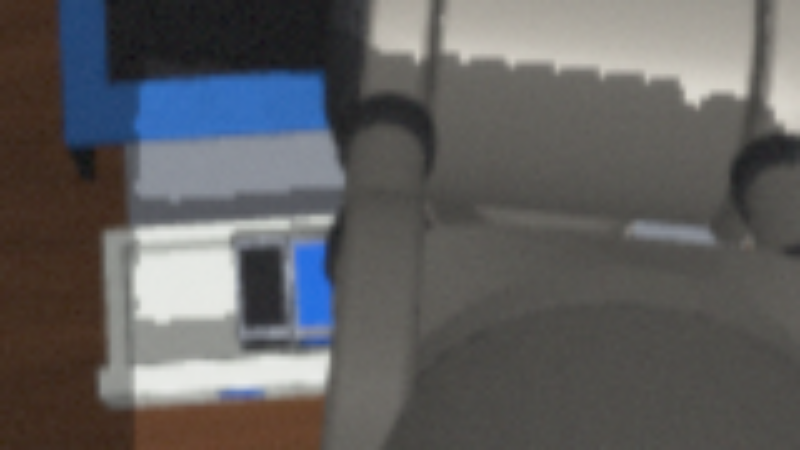

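Black and blue slide straight in the tray. Finish the push.

Request:
carry_out:
  rows:
    - [0.1,2,0,0]
    - [0.2,4,0,0]
    - [0.3,7,0,0]
    - [0.4,10,0,0]
    - [0.5,13,0,0]
    - [0.6,16,0,0]
    - [0.7,19,0,0]
    - [0.8,22,0,0]
    - [0.9,25,0,0]
    - [1,28,0,0]
    - [1.1,31,0,0]
    - [1.2,34,0,0]
    - [1.3,37,0,0]
    - [1.4,40,0,0]
    - [1.5,42,0,0]
    - [1.6,44,0,0]
    - [1.6,45,0,0]
    - [1.6,45,0,0]

```text
time: 13.12
tool_pos: [547.8, 4.1, 23.2]
tcp_rot: [-3.128, 1.539, 3.121]
contact_force: [-1.2, -0.1, 0.1]
grip_width: 0.4
```

Request:
carry_out:
  rows:
    - [0,-3,0,0]
    - [-0.5,-8,0,0]
    - [-0.8,-15,0,0]
    - [-0.8,-15,15,0]
    - [-0.8,-15,40,0]
    - [-0.8,-20,70,0]
    - [-1,-30,100,0]
    - [-30,-30,110,0]
    - [-60,-30,110,0]
    - [-90,-30,110,0]
    - [-120,-30,110,0]
    - [-140,-30,110,0]
    - [-140,-30,110,0]

```text
time: 14.2
tool_pos: [403.7, -25.8, 133.2]
tcp_rot: [3.14, 1.536, 3.105]
contact_force: [-0.1, -0.7, -0.3]
grip_width: 0.2
```

```bash
python3 - <<'E'
from h import *
a=snap('top','t7');b=snap('side','s7')
cv2.imwrite('pics/c7.png',np.hstack([cv2.resize(a[140:260,260:420],(400,300)),cv2.resize(b[160:280,270:430],(400,300))])[:,:,::-1])
o=get_obs();print({k:np.round(o[k],3) for k in('time','tool_pos','tcp_rot','contact_force','grip_width')})
E
```

```text
{'time': np.float64(14.3), 'tool_pos': array([407.984, -26.456, 133.748]), 'tcp_rot': array([-3.118,  1.541,  3.13 ]), 'contact_force': array([ 0.245, -0.006, -0.348]), 'grip_width': np.float64(0.619)}
```

View pics/c7.png

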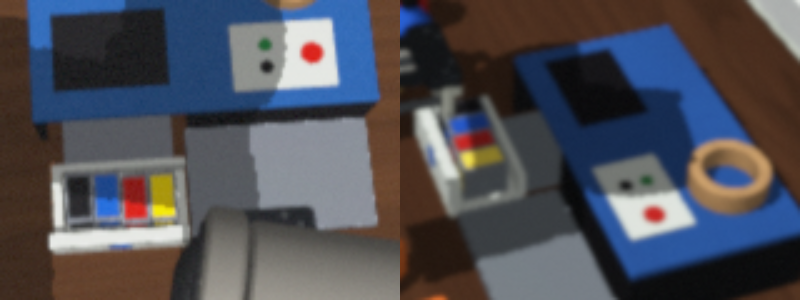

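All four stand upright in the tray in order and the fingers are clear. Move in front of the drawer front.

Request:
carry_out:
  rows:
    - [10,20,0,0]
    - [25,45,0,0]
    - [40,70,0,0]
    - [52,88,0,0]
    - [57,94,0,0]
    - [57,94,0,0]
    - [57,94,-25,0]
    - [57,94,-50,0]
    - [57,94,-75,0]
    - [57,94,-93,0]
    - [57,94,-104,0]
    - [57,94,-107,0]
    - [57,94,-107,0]

```text
time: 15.38
tool_pos: [464.4, 66.7, 26.1]
tcp_rot: [-3.112, 1.539, 3.135]
contact_force: [0.3, 0.2, -0.2]
grip_width: 0.4
```

Request:
carry_out:
  rows:
    - [8,0,0,0]
    - [16,0,0,0]
    - [22,0,0,0]
    - [26,0,0,0]
    - [28,0,0,0]
    - [30,0,0,0]
    - [32,0,0,0]
    - [34,0,0,0]
    - [36,0,0,0]
    - [38.5,0,0,0]
    - [41,0,0,0]
    - [44,-0.3,0,0]
    - [47,-0.5,0,0]
    - [50,-0.5,0,0]
    - [53,-0.7,0,0]
    - [56,-0.8,0,0]
    - [59,-1,0,0]
    - [62,-1,0,0]
    - [65,-1,0,0]
    - [68,-1,0,0]

```text
time: 17.05
tool_pos: [530.6, 65.5, 26.1]
tcp_rot: [-3.099, 1.535, -3.135]
contact_force: [-6.8, -2.3, 6.2]
grip_width: 0.3
```

Request:
carry_out:
  rows:
    - [3,0,0,0]
    - [6,0,0,0]
    - [9,0,0,0]
    - [12,0,0,0]
    - [15,0,0,0]
    - [18,-0.5,0,0]
    - [21,-0.5,0,0]
    - [24,-0.7,0,0]
    - [27,-0.8,0,0]
    - [30,-1,0,0]
    - [33,-1,0,0]
    - [36,-1,0,0]
    - [38,-1,0,0]
    - [40,-1,0,0]

```text
time: 18.22
tool_pos: [568.7, 64.3, 26.0]
tcp_rot: [-3.085, 1.53, -3.12]
contact_force: [-8.0, -2.9, 5.9]
grip_width: 0.6
```

Request:
carry_out:
  rows:
    - [3,0,0,0]
    - [6,0,0,0]
    - [8,0,0,0]
    - [10,0,0,0]
    - [12,0,0,0]
    - [14,0,0,0]
    - [16,0,0,0]
    - [18,0,0,0]
    - [19,0,0,0]
    - [20,0,0,0]
    - [20,0,0,0]

```text
time: 19.13
tool_pos: [586.6, 63.7, 26.1]
tcp_rot: [-3.066, 1.525, -3.101]
contact_force: [-7.8, -2.1, 6.7]
grip_width: 0.5
```

Request:
carry_out:
  rows:
    - [2,0,0,0]
    - [4,0,0,0]
    - [6,0,0,0]
    - [7,0,0,0]
    - [7,0,0,0]

```text
time: 19.55
tool_pos: [586.9, 63.6, 26.2]
tcp_rot: [-3.066, 1.511, -3.1]
contact_force: [-22.0, -2.2, 18.2]
grip_width: 0.1
```

At the inner stop again (22 N). Let go.

Request:
carry_out:
  rows:
    - [-4,0,0,0]
    - [-8,0,0,0]
    - [-12,0,0,0]
    - [-16,0,0,0]
    - [-22,0,0,0]
    - [-35,0,0,0]
    - [-60,0,0,0]
    - [-90,0,0,0]
    - [-120,0,0,0]
    - [-150,0,20,0]
    - [-170,0,60,0]
    - [-180,0,100,0]
    - [-190,0,130,0]
    - [-190,0,150,0]
    - [-190,0,150,0]
    - [-190,0,150,0]
    - [-190,0,150,0]
    - [-190,0,150,0]

```text
time: 21.05
tool_pos: [396.3, 63.6, 174.9]
tcp_rot: [-3.068, 1.508, -3.103]
contact_force: [0.1, 0.2, 0.0]
grip_width: 0.7
```

```bash
python3 - <<'E'
from h import *
a=snap('top','t8');b=snap('side','s8')
cv2.imwrite('pics/c8.png',np.hstack([cv2.resize(a[100:260,160:500],(400,300)),cv2.resize(b[130:290,250:450],(400,300))])[:,:,::-1])
o=get_obs();print({k:np.round(o[k],3) for k in('time','tool_pos','contact_force')})
E
```

```text
{'time': np.float64(21.15), 'tool_pos': array([396.451,  63.591, 174.994]), 'contact_force': array([-0.146,  0.15 , -0.738])}
```

View pics/c8.png

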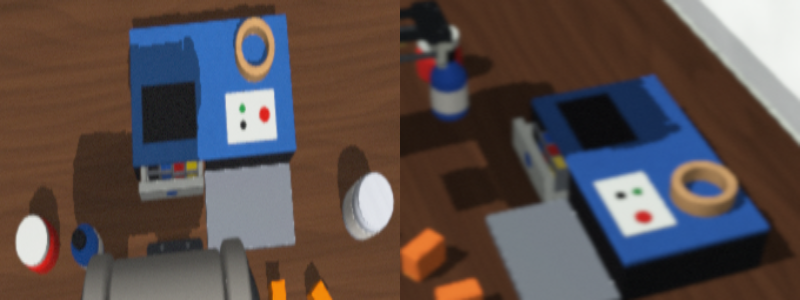

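The drawer is back in with the label tops visible in the gap behind its front. Check the dot against the first picture, after a little more time.

```bash
python3 - <<'E'
from h import *
b=snap('top','t9')
for f in('t1','t8','t9'):
    hsv=cv2.cvtColor(cv2.imread(f'pics/{f}.png'),cv2.COLOR_BGR2HSV)
    q=cv2.inRange(hsv,(100,100,40),(125,255,255))[197:225,280:330];p=np.argwhere(q)[:,::-1]+[280,197];m=p.mean(0)
    print(f,len(p),m,ray('top',*m,30))
print(get_obs()['time'])
E
```

```text
t1 14 [305.92857143 202.57142857] [591.8  64.3  30. ]
t8 14 [305.92857143 202.57142857] [591.8  64.3  30. ]
t9 14 [305.92857143 202.57142857] [591.8  64.3  30. ]
21.2
```

Request:
carry_out:
  rows:
    - [0,0,0,0]
    - [0,0,0,0]
    - [0,0,0,0]
    - [0,0,0,0]
    - [0,0,0,0]
    - [0,0,0,0]
    - [0,0,0,0]
    - [0,0,0,0]
    - [0,0,0,0]
    - [0,0,0,0]
    - [0,0,0,0]
    - [0,0,0,0]

```text
time: 22.2
tool_pos: [396.5, 63.6, 175.2]
tcp_rot: [-3.068, 1.508, -3.103]
contact_force: [-0.1, -1.1, -0.3]
grip_width: 0.3
```

```bash
python3 - <<'E'
from h import *
b=snap('top','t10')
hsv=cv2.cvtColor(b,cv2.COLOR_RGB2HSV)
q=cv2.inRange(hsv,(100,100,40),(125,255,255))[197:225,280:330];p=np.argwhere(q)[:,::-1]+[280,197];m=p.mean(0)
print(len(p),m,ray('top',*m,30))
cv2.imwrite('pics/c10.png',cv2.resize(b[170:220,265:345],(800,500),interpolation=2)[:,:,::-1])
E
```

```text
14 [305.92857143 202.57142857] [591.8  64.3  30. ]
```

View pics/c10.png

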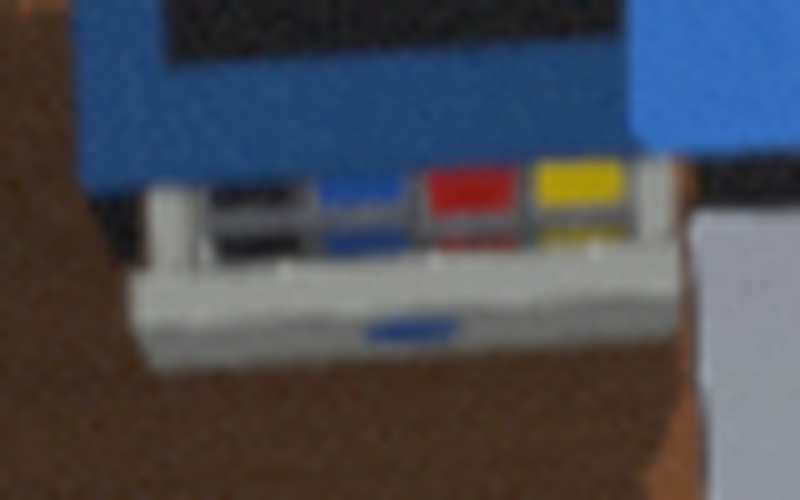

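The drawer is at the same pixel as at the start (latched), all four cartridges are upright inside, and it has stayed put for over a second.

```bash
python3 -c "
from plant import *
print(close_job())"
```

```text
the job is handed in; nothing more can be done
None
```

The job is done and handed in at about 22 s of the 67 s allowed. I pressed the drawer to its inner stop and it sprang fully out. I then slid the row (black, cyan, red, yellow) into the tray as one block with closed fingers, and pushed the drawer back in until its latch caught.

- **Drawer:** in the last top view the blue dot was at the same pixel as at the start (305.9, 202.6), and it was still there more than 1 s after I let go.
- **Cartridges:** all four stand upright and in order inside the tray.
- **Arm and bystanders:** the arm was clear, with contact force readings at about noise level (1 N or less). The bottle, jar, tin, tape roll and orange blocks looked untouched in the pictures; I did not re-measure their positions.
- **Forces:** the highest force I read was about 22 N along the push and 18 N upward, at the inner stop. The upward part also showed in the first press, and I did not trace its cause.

No check failed.

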